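# Reassemble a multimeter on the repair bench

### The job

Put the repaired multimeter together in the grey assembly nest, from the bottom up: first the blue lower shell, down between the nest's dark corner stops; then the green circuit board, flat inside the shell with its parts upwards; then the orange battery, upright in the black bay on the board; and last the dark front cover with the red dial, lowered over it all until it sits level on the shell's rim. Leave the scorched brown board and the grey flat battery where they lie, and let go of everything at the end.

Things in the scene. Friction and masses are not known exactly. Their poses are not given: they have to be found in the camera images.
- nest_seat (a point): Grey assembly nest, fixed: plate 156 (x) x 90 (y) x 8 mm on the bench. Point: middle of the plate's upper face, 8 mm above the bench. Dark steel stops, 7 mm high and 6 mm thick, stand at its corners round a pocket of 132 (x) x 60 (y) mm; the middle 90 mm of the long sides and 40 mm of the short sides are free of stops.
- shell_center (a point): Blue lower shell, a loose open tray, open side up, 124 (x) x 52 (y) x 20 mm high, walls 3 mm. Point: its centre, half-way up (10 mm). Inside 118 x 46 mm; two black ribs across it carry the board, their tops 7 mm above its underside, 13 mm below the rim. Fits the nest either way round with 4 mm play on every side.
- board_center (a point): Green circuit board, 110 (x) x 38 (y) x 4 mm thick, loose, parts upwards, 32 mm high over its tallest part. Point: on its middle, 16 mm above its underside. Fits the shell either way round with 4 mm play on every side, its underside on the ribs.
- board_transformer (a point): Yellow and copper transformer fixed on the green board, good to hold the board by: a block 22 x 22 mm, 28 mm tall, at x = -10 mm, y = 0 on the board. Point: half-way up it (18 mm above the board's underside); its top lies 32 mm above the underside, and 19 mm above the shell's rim once the board is in.
- board_bay (a point): Black battery bay on the green board, at x = +28 mm, y = 0 on the board. Point: middle of its floor, level with the board's upper face (4 mm above its underside). Inside 26 (x) x 34 (y) mm, rim 5 mm high and 2 mm thick. The transformer's side is 27 mm from this point.
- battery_center (a point): Orange battery block with a black top band, 18 (x) x 26 (y) x 30 mm tall, loose, upright. Point: its centre, half-way up. Goes into the bay with its x along the board's x, either way round, with 4 mm play on every side; its top is then 21 mm above the shell's rim.
- cover_center (a point): Dark front cover, open below, 138 (x) x 66 (y) x 35 mm, walls 3 mm, loose; fixed red dial (34 mm across, 16 tall) on its middle, pale screen at +x end. Point: on the dial's axis, 25.5 mm above the lower edge (face at 35, dial top at 51). Inside 132 x 60 mm: 4 mm play round the shell, either way round; end ledges inside rest on the shell's rim, lower edge then 8 mm below the rim.
- old_board_center (a point): Scorched brown circuit board, 96 (x) x 44 (y) mm, 20 mm high over its parts, loose: not part of the job, to be left alone. This point is on its middle, 10 mm above its underside.
- flat_battery_center (a point): Grey battery block with a black top band, the same size as the orange one, loose, upright: not part of the job, to be left alone. This point is its centre, half-way up.

How it is judged:
By the outcome, as a careful person would: the job done as asked, in the order asked, and still so for the second after the job is handed in, with the robot touching nothing.
It also fails if it takes over 102 s, if anything falls off the work surface, if the arm or the gripper's body presses on something with over 40 N, if the wrist force passes 120 N, or if a joint passes its speed limit or range.

### The arm

A 6-joint arm with a two-finger parallel gripper is mounted at the origin on the work surface. World frame = base frame: x ahead of the robot, y to its left, z up, the work surface at z = 0. Lengths are in m, angles in degrees, forces in N, time in s.
With the tool pointing down it reaches from about 0.4 to 0.825 m from the base axis. Payload 7 kg.
Tool frame: the origin (TCP) lies midway between the tips of the shut fingers; the grasp point (between the pads) lies 19 mm behind it; z points along the fingers, y is the line along which they close (so a half turn about z gives the same grasp; the last joint's range is limited). The gripper opens to 88 mm and grips with 3 to 60 N. Pads are 19 mm wide; open, the fingers measure 130 mm over their backs; the gripper's body (78 mm by 193 mm) begins 47 mm behind the grasp point.
Start: joints at [88.47, 20.546, 0.682, 0, -70.136, -16.507], TCP at [0.209, 0.642, 0.191] pointing down, gripper open.
Joint ranges: [-176.03, 176.03], [-82.01, 121.73], [-58.28, 71.71], [-173.87, 95.51], [-174.79, -0.11], [-173.66, 173.66]. Speed limits (degrees/s): [136.94, 136.94, 172.46, 180, 180, 180].

### API

Orientations are given as a 3x3 rotation matrix whose columns are the frame's x, y, z axes.
In Python, from rig import robot gives the robot as it stands. Calls block until the motion is done:
- robot.goto(position, orientation): joint-space move of the TCP to a pose.
- robot.servo_line(position, ori=None, speed=0.15): straight line of the TCP; ori=None keeps the orientation; speed is the mean speed in m/s.
- robot.movej(angles): joint-space move.
- robot.move_gripper(opening): opening from 0.0 (shut) to 1.0 (fully open); the grip force is fixed at half the most; returns when the fingers have stopped.
- robot.dwell(seconds).
- robot.ik(position, orientation): joint angles nearest the present ones, or None.
- robot.grab_frame(name): name is "scene" or "top" or "wrist"; returns (picture, depth): 480x640x3 uint8, red, green, blue; 480x640 float32, m along the optical axis (not along the pixel's ray), 0 where there is no reading.
- robot.camera_info(name): a dict with "vfov" (degrees; the focal length in pixels is half the picture's height over the tangent of half this angle, whatever the lens; pixels are square), "cx", "cy" (the principal point, pixels), "view" (4x4, takes a point from world to camera coordinates); the wrist camera has in their place "T_tool_cam" (4x4, takes a point from camera to tool coordinates, whose origin is the TCP and whose axes are the flange's). Camera axes: x right, y down, z forward; pixel columns grow to the right and rows downward; lengths in m; the calibration is good to about 2 mm. A picture is of the moment at which its call begins: read the wrist's pose just before it. camera_info takes no time and is no camera call.
A pose or a line that the arm cannot do raises robot.Unreachable and nothing moves.
- robot.job_done(): hands the job in, once; it reports no verdict.
Readings, each from a call of its own:
- robot.read_t(): time.
- robot.read_qpos(): joint angles.
- robot.read_qvel(): joint speeds.
- robot.read_effort(): joint torques, N m.
- robot.read_position(): TCP position.
- robot.read_tcp_rot(): TCP orientation.
- robot.read_force(): force on the tool from outside, world axes, zero at the start.
- robot.read_ft_torque(): the same for the moment, N m.
- robot.read_grip_width(): opening from 0.0 (shut) to 1.0 (fully open).
Only numpy, scipy, OpenCV 4.12 (cv2) and the standard library are available. Lean on these libraries where they do the work, as an engineer would, in place of code of your own. Each camera call takes 0.05 s, during which the arm holds its last target. There are 200 camera calls.

## Working session

There is one attempt and no reset: what is moved stays moved. The work goes in short steps, each a Python script; the robot and the scene stay as the last script left them, time stands still between calls to the robot, and variables do not carry over. Pictures are saved under pics/ and viewed, on a budget of 14 in all, crops included, one or two more only if the job needs it, and the job is handed in when it is done.

```bash
ls; mkdir -p pics
python3 - <<'E'
from rig import robot
import cv2,numpy as np
for n in("top","scene"):
    p,d=robot.grab_frame(n); cv2.imwrite(f"pics/{n}0.png",p[:,:,::-1]); np.savez(f"{n}0.npz",p=p,d=d)
    i=robot.camera_info(n); print(n,i)
print(robot.camera_info("wrist")); print(robot.read_t(),robot.read_tcp_rot().round(3))
E
```

```text
pics
top {'vfov': 47.6666633234171, 'cx': 315.3314368459091, 'cy': 244.30189355357206, 'view': array([[ 1.70942085e-02, -9.99853853e-01, -2.46753364e-04,
        -2.44363119e-02],
       [-9.79824307e-01, -1.67026183e-02, -1.99161616e-01,
         5.21764716e-01],
       [ 1.99128387e-01,  3.64628514e-03, -9.79966627e-01,
         1.24137513e+00],
       [ 0.00000000e+00,  0.00000000e+00,  0.00000000e+00,
         1.00000000e+00]])}
scene {'vfov': 53.96252516760669, 'cx': 311.8895576808265, 'cy': 239.36466735747052, 'view': array([[ 0.03339645,  0.9994407 ,  0.00171914, -0.00421789],
       [ 0.81582016, -0.02626703, -0.57770885, -0.36964077],
       [-0.57734058,  0.02069593, -0.8162411 ,  1.37945563],
       [ 0.        ,  0.        ,  0.        ,  1.        ]])}
{'vfov': 59.20987312012136, 'cx': 317.2193899790331, 'cy': 235.43931617844595, 'T_tool_cam': array([[-2.74968181e-04, -9.67878040e-01, -2.51420016e-01,
         6.68823145e-02],
       [ 9.99999931e-01, -2.03189739e-04, -3.11452032e-04,
        -9.84395643e-05],
       [ 2.50361615e-04, -2.51420084e-01,  9.67878029e-01,
        -1.94647017e-01],
       [ 0.00000000e+00,  0.00000000e+00,  0.00000000e+00,
         1.00000000e+00]])}
0.1 [[ 0.951 -0.31  -0.   ]
 [-0.31  -0.951 -0.001]
 [ 0.     0.002 -1.   ]]
```

View pics/top0.png

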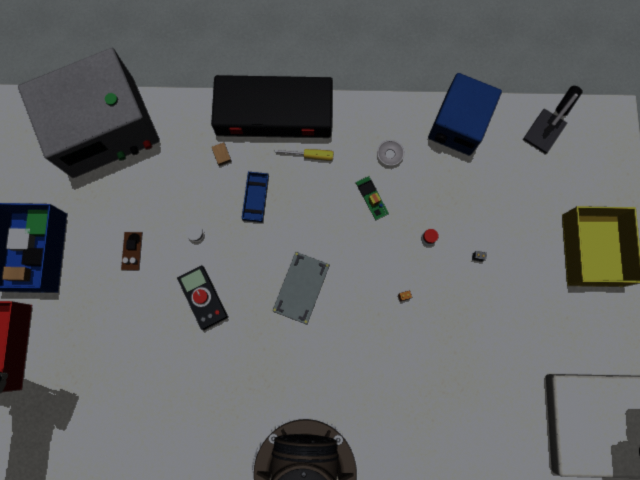

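View pics/scene0.png

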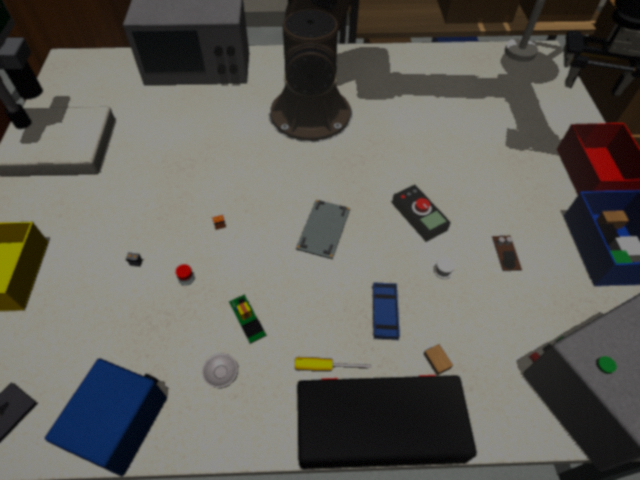

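The top view has the nest at (302,288), the shell at (256,197), the green board at (372,198), the orange battery at (406,296), the cover at (202,297) and the grey battery at (480,257). The brown board is at (131,250). The scene view agrees. Next I'll localise them with the depth data.

```bash
cat > h.py <<'E'
from rig import robot
import cv2,numpy as np
def cloud(n,p=None,d=None,save=None):
    """picture, world xyz per pixel"""
    T=None
    if n=="wrist":
        W=np.eye(4);W[:3,:3]=robot.read_tcp_rot();W[:3,3]=robot.read_position()
    if p is None: p,d=robot.grab_frame(n)
    i=robot.camera_info(n); f=240/np.tan(np.radians(i["vfov"]/2))
    T=W@i["T_tool_cam"] if n=="wrist" else np.linalg.inv(i["view"])
    v,u=np.mgrid[:480,:640]
    X=np.stack([(u-i["cx"])/f*d,(v-i["cy"])/f*d,d],-1)@T[:3,:3].T+T[:3,3]
    X[d==0]=np.nan
    if save: cv2.imwrite(save,p[:,:,::-1]); np.savez(save.replace("pics/","").replace("png","npz"),p=p,X=X)
    return p,X
def rect(X,m):
    """centre, long-axis yaw (deg), sizes in mm, of the masked points' footprint"""
    P=X[m&np.isfinite(X[...,2])]
    (c,s,a)=cv2.minAreaRect((P[:,:2]*1000).astype(np.float32))
    if s[0]<s[1]: a+=90; s=s[::-1]
    a=(a+90)%180-90
    return np.array(c)/1000,a,np.array(s),P[:,2]
def down(yaw):
    """tool down with the closing line (tool y) at yaw deg in the world"""
    t=np.radians(yaw); y=np.array([np.cos(t),np.sin(t),0]); z=np.array([0,0,-1.])
    return np.stack([np.cross(y,z),y,z],1)
E
python3 - <<'E'
from h import *
W={"top":dict(nest=(302,288,35),shell=(256,197,30),board=(372,198,28),bat=(406,296,11),cover=(202,297,38),flat=(480,257,12),old=(131,250,25)),
"scene":dict(nest=(323,229,35),shell=(386,310,32),board=(247,318,30),bat=(218,222,11),cover=(421,212,36),flat=(134,258,12),old=(507,252,25))}
for n in W:
    z=np.load(n+"0.npz"); p,X=cloud(n,z["p"],z["d"])
    for k,(u,v,r) in W[n].items():
        m=np.zeros((480,640),bool); m[v-r:v+r,u-r:u+r]=1
        zb=np.nanmedian(X[m][:,2][X[m][:,2]<0.006]) 
        m&=X[...,2]>zb+0.005
        c,a,s,zz=rect(X,m); print(n,k,c.round(3),"R",np.hypot(*c).round(3),"yaw",round(a,1),s.round(0),"z",zz.max().round(3),"bench",zb.round(4))
E
```

```text
top nest [0.426 0.016] R 0.426 yaw 6.9 [172. 160.] z 0.021 bench 0.0006
top shell [0.652 0.137] R 0.666 yaw 2.2 [150. 148.] z 0.027 bench 0.0004
top board [ 0.655 -0.152] R 0.673 yaw -2.1 [139. 138.] z 0.038 bench -0.0
top bat [ 0.412 -0.237] R 0.476 yaw -67.4 [49. 38.] z 0.035 bench -0.0006
top cover [0.4  0.26] R 0.477 yaw 3.3 [186. 179.] z 0.058 bench 0.0001
top flat [ 0.506 -0.417] R 0.656 yaw -4.1 [56. 55.] z 0.036 bench -0.0004
top old [0.512 0.439] R 0.675 yaw 0.9 [121. 112.] z 0.026 bench 0.0009
scene nest [0.42  0.016] R 0.421 yaw 1.2 [201. 137.] z 0.019 bench 0.001
scene shell [0.649 0.133] R 0.662 yaw -4.9 [127.  60.] z 0.024 bench 0.0013
scene board [ 0.654 -0.156] R 0.672 yaw 24.1 [109.  42.] z 0.037 bench 0.0012
scene bat [ 0.406 -0.233] R 0.469 yaw -73.0 [26. 22.] z 0.036 bench 0.0012
scene cover [0.394 0.247] R 0.465 yaw 60.6 [159. 136.] z 0.055 bench 0.0008
scene flat [ 0.508 -0.415] R 0.656 yaw 82.1 [27. 20.] z 0.035 bench 0.0012
scene old [0.509 0.436] R 0.67 yaw 0.4 [94. 43.] z 0.025 bench 0.0011
```

Run:
```python
from h import *
robot.goto([0.43,0.02,0.17],down(-113)); print(robot.read_qpos(),robot.read_t())
p,X=cloud("wrist",save="pics/w_nest.png")
robot.goto([0.65,0.135,0.15],down(-96)); print(robot.read_qpos(),robot.read_t())
p,X=cloud("wrist",save="pics/w_shell.png")
a=np.load("w_nest.npz")["p"]
cv2.imwrite("pics/v1.png",np.vstack([a,p])[::,:,::-1][::1].copy() if 0 else cv2.resize(np.hstack([a,p])[:,:,::-1],(800,300)))
```

```text
[ 2.91804589e+01 -2.30814153e+00 -3.01423781e+01  5.52462040e-04
 -6.21605425e+01  3.78674054e+01] 2.45
[ 2.85328317e+01  2.09681099e+01 -4.18001474e+00 -2.74495653e-03
 -6.48805355e+01  5.54380728e+01] 3.4833
```

View pics/v1.png

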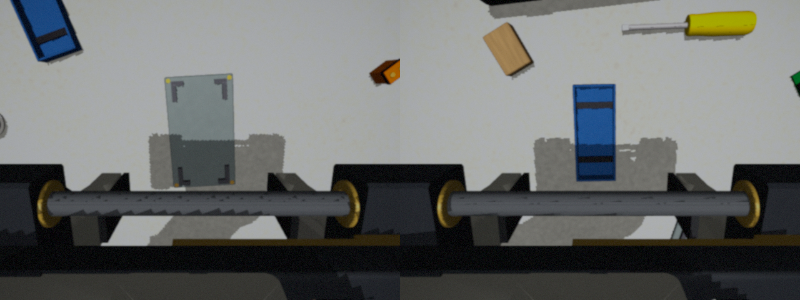

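The wrist view shows the nest at about (200,130) in the left half and the empty shell at about (594,132) in the right half. Both are clear of the gripper's shadow line. I'll measure them by colour and height.

```bash
cat >> h.py <<'E'
def seg(p,X,color=None,zmin=-1,zmax=1,near=None,r=0.1):
    hsv=cv2.cvtColor(p,cv2.COLOR_RGB2HSV); H,S,V=[hsv[...,i].astype(int) for i in range(3)]
    m=(X[...,2]>zmin)&(X[...,2]<zmax)
    if color=="blue": m&=(H>100)&(H<130)&(S>120)
    if color=="green": m&=(H>45)&(H<85)&(S>100)
    if color=="orange": m&=(H<22)&(S>120)
    if near is not None: m&=np.hypot(X[...,0]-near[0],X[...,1]-near[1])<r
    m[350:]&=False if zmax>0.1 else True
    n,l,st,_=cv2.connectedComponentsWithStats(cv2.morphologyEx(m.astype(np.uint8),cv2.MORPH_OPEN,np.ones((3,3))))
    return l==1+np.argmax(st[1:,4])
def show(n,r): print(n,r[0].round(4),"yaw",round(r[1],2),r[2].round(1),"z",np.percentile(r[3],[5,50,95]).round(4))
E
python3 - <<'E'
from h import *
z=np.load("w_nest.npz"); p,X=z["p"],z["X"]
c=(.42,.016)
show("bench",rect(X,seg(p,X,zmax=.003,near=c,r=.2)))
show("nest",rect(X,seg(p,X,zmin=.004,zmax=.03,near=c)))
z=np.load("w_shell.npz"); p,X=z["p"],z["X"]
c=(.65,.135)
show("bench",rect(X,seg(p,X,zmax=.003,near=c,r=.2)))
show("shell",rect(X,seg(p,X,"blue",zmin=.004,zmax=.03,near=c)))
show("shell",rect(X,seg(p,X,zmin=.014,zmax=.03,near=c)))
E
```

```text
bench [ 4.583e-01 -1.000e-04] yaw 67.03 [399.8 256.1] z [-0.0001  0.0011  0.0023]
nest [0.4228 0.0191] yaw -19.73 [155.9  90.2] z [0.0079 0.0093 0.0157]
bench [0.6848 0.1313] yaw 84.03 [399.7 242. ] z [-0.0001  0.0012  0.0024]
shell [0.6487 0.1397] yaw -5.12 [122.5  49.8] z [0.0045 0.02   0.022 ]
shell [0.6482 0.1393] yaw -5.11 [124.1  52.1] z [0.0161 0.0208 0.0222]
```

Sizes match the given ones: nest 155.9×90.2 and shell 124×52. I'll pick and place the shell, then look at the nest and the board.

```bash
cat >> h.py <<'E'
def pick(xy,yaw,ztip,over=0.1):
    R=down(yaw); robot.goto([*xy,over],R); robot.servo_line([*xy,ztip],speed=.12)
    robot.move_gripper(0.0); print("grip mm",robot.read_grip_width()*88,"t",robot.read_t())
    robot.servo_line([*xy,ztip+.08],speed=.15); print("lifted mm",robot.read_grip_width()*88,"F",robot.read_force().round(1))
def place(xy,yaw,ztip,over=0.1,up=0.14,width=1.0,slow=.02):
    R=down(yaw); robot.goto([*xy,over],R); robot.servo_line([*xy,ztip+slow],speed=.12)
    robot.servo_line([*xy,ztip],speed=.04); print("grip mm",robot.read_grip_width()*88,"down F",robot.read_force().round(1),"pos",robot.read_position().round(4))
    robot.move_gripper(width); robot.servo_line([*xy,up],speed=.2); print("t",robot.read_t())
E
python3 - <<'E'
from h import *
print(robot.read_force().round(1))
pick([.6482,.1393],-95.1,.004)
place([.4228,.0191],-109.7,.0125,up=.17)
p,X=cloud("wrist",save="pics/w_shell2.png")
c=(.4228,.0191)
show("nest",rect(X,seg(p,X,zmin=.004,zmax=.012,near=c)))
show("shell",rect(X,seg(p,X,"blue",zmin=.012,zmax=.05,near=c)))
robot.goto([.64,-.155,.15],down(-66))
q,X=cloud("wrist",save="pics/w_board.png"); print(robot.read_t())
cv2.imwrite("pics/v2.png",cv2.resize(np.hstack([p,q])[:400,:,::-1],(800,250)))
E
```

```text
[ 0.1 -0.2  0.1]
grip mm 0.4853576661807394 t 6.225
lifted mm 0.4704006584492954 F [-0.1 -0.3 -0.4]
grip mm 0.20638422239087814 down F [ 0.7  0.4 -0.5] pos [0.4228 0.0191 0.0124]
t 11.65
nest [0.4228 0.0191] yaw -19.74 [155.1  90.3] z [0.0079 0.0092 0.0104]Traceback (most recent call last):
  File "<stdin>", line 8, in <module>
  File "h.py", line 36, in seg
    return l==1+np.argmax(st[1:,4])
                ~~~~~~~~~^^^^^^^^^^
    return _wrapfunc(a, 'argmax', axis=axis, out=out, **kwds)
    return bound(*args, **kwds)
ValueError: attempt to get argmax of an empty sequence
```

The gripper closed on nothing, so I'm looking at where the shell is now.

Run:
```python
from h import *
robot.goto([.62,.135,.17],down(-95.1))
p,X=cloud("wrist",save="pics/w_shell3.png"); print(robot.read_t(),robot.read_position(),robot.read_tcp_rot().round(3),robot.read_grip_width())
show("shell",rect(X,seg(p,X,"blue",zmin=.004,zmax=.06,near=(.65,.135),r=.15)))
```

```text
12.6583 [0.61911211 0.13442759 0.16976593] [[ 0.996 -0.089 -0.001]
 [-0.089 -0.996 -0.   ]
 [-0.001  0.    -1.   ]] 0.9982304902747188
shell [0.6197 0.1421] yaw -5.19 [64.7 49.8] z [0.0045 0.0181 0.0219]
```

View pics/w_shell3.png

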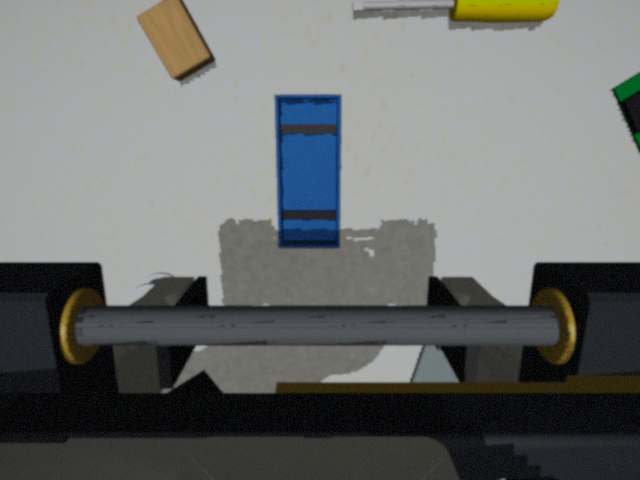

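Run:
```python
from h import *
z=np.load("w_shell3.npz"); p,X=z["p"],z["X"]
show("shell",rect(X,seg(p,X,zmin=.014,zmax=.03,near=(.64,.14))))
R=robot.read_tcp_rot(); t=robot.read_position()
L=(X-t)@R   # tool coords
for v in range(270,400,15):
    print(v,[tuple((L[v,u]*1000).round(0)) for u in (160,185,200,215,300,440,455)])
m=(L[...,2]<.03)&(L[...,2]>-.06); P=L[m]*1000
print(len(P), P.min(0),P.max(0)) if len(P) else print("none within tips")
m=(X[...,2]>.06); P=L[m]*1000; print("lowest gripper z_tool",np.nanpercentile(P[:,2],[90,99,99.9]))
```

```text
shell [0.648  0.1393] yaw -5.04 [124.7  52.1] z [0.016  0.0208 0.0222]
270 [(np.float64(-59.0), np.float64(-142.0), np.float64(168.0)), (np.float64(-60.0), np.float64(-120.0), np.float64(169.0)), (np.float64(-59.0), np.float64(-106.0), np.float64(168.0)), (np.float64(-60.0), np.float64(-93.0), np.float64(169.0)), (np.float64(-60.0), np.float64(-16.0), np.float64(169.0)), (np.float64(-60.0), np.float64(111.0), np.float64(168.0)), (np.float64(-60.0), np.float64(124.0), np.float64(168.0))]
285 [(np.float64(11.0), np.float64(-57.0), np.float64(-50.0)), (np.float64(11.0), np.float64(-48.0), np.float64(-50.0)), (np.float64(9.0), np.float64(-44.0), np.float64(-46.0)), (np.float64(-74.0), np.float64(-94.0), np.float64(167.0)), (np.float64(-74.0), np.float64(-16.0), np.float64(168.0)), (np.float64(10.0), np.float64(45.0), np.float64(-46.0)), (np.float64(11.0), np.float64(50.0), np.float64(-49.0))]
300 [(np.float64(11.0), np.float64(-53.0), np.float64(-63.0)), (np.float64(10.0), np.float64(-45.0), np.float64(-60.0)), (np.float64(4.0), np.float64(-44.0), np.float64(-47.0)), (np.float64(-89.0), 
[... 2172 characters left out ...]
68.0)), (np.float64(-163.0), np.float64(117.0), np.float64(162.0)), (np.float64(-162.0), np.float64(130.0), np.float64(160.0))]
390 [(np.float64(-11.0), np.float64(-48.0), np.float64(-81.0)), (np.float64(-168.0), np.float64(-122.0), np.float64(146.0)), (np.float64(-165.0), np.float64(-107.0), np.float64(142.0)), (np.float64(-178.0), np.float64(-98.0), np.float64(160.0)), (np.float64(23.0), np.float64(-3.0), np.float64(-130.0)), (np.float64(23.0), np.float64(21.0), np.float64(-130.0)), (np.float64(23.0), np.float64(23.0), np.float64(-130.0))]
2751 [-10.26648341 -60.29012039 -59.99932239] [ 11.78695622  59.74285361 -34.9318597 ]
lowest gripper z_tool [-109.33740416  -48.08900345  -37.86180197]
```

The shell is untouched. Depth shows the finger tips about 40 mm behind the reported TCP. I'll shut the gripper and measure the real tip position.

Run:
```python
from h import *
def tips(tag):
    p,X=cloud("wrist",save=f"pics/{tag}.png"); R=robot.read_tcp_rot(); t=robot.read_position()
    L=(X-t)@R*1000; m=(L[...,2]<20)&(L[...,2]>-75)&(abs(L[...,0])<20)&np.isfinite(L[...,2]); P=L[m]
    print(tag,len(P),"z",np.percentile(P[:,2],[50,90,98,99.5,100]).round(1),"front-face x",np.percentile(P[:,0],[2,50,98]).round(1))
    Q=P[(P[:,2]>np.percentile(P[:,2],80))]; print(" tips y",np.percentile(Q[:,1],[1,25,50,75,99]).round(1))
tips("open"); 
robot.move_gripper(0.5); print(robot.read_grip_width()); tips("half")
robot.move_gripper(0); print(robot.read_grip_width()); tips("shut"); robot.move_gripper(1.0); print(robot.read_t())
```

```text
open 3938 z [-55.  -41.8 -37.3 -36.1 -34.8] front-face x [-9.1  9.7 11.2]
 tips y [-59.1 -45.   43.5  45.1  59. ]
0.49543743259789413
half 3170 z [-55.2 -43.  -38.3 -36.9 -36. ] front-face x [-8.6 10.5 11.2]
 tips y [-37.1 -25.4 -22.   24.9  36.8]
0.004973620308374074
shut 848 z [-51.5 -41.6 -37.5 -36.4 -36. ] front-face x [ 6.8  9.4 11.1]
 tips y [-6.8 -3.  -0.7  2.5  6.2]
16.025
```

View pics/shut.png

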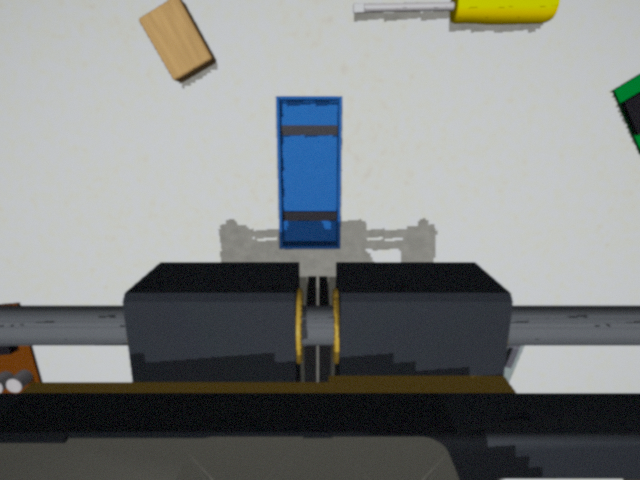

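The gripper is sound, but its tips sit about 36.5 mm short of the reported TCP. The offset is purely along z, and the fingers are parallel and centred. I'll correct for that, with force guards on the descents.

```bash
python3 - <<'E'
s=open("h.py").read(); s=s[:s.index("def pick")]
s+='''
TIP=0.0365   # the real finger tips lie this far behind the reported TCP (measured in the wrist depth)
def line(xy,z,speed=.12): robot.servo_line([*xy,z-TIP],speed=speed)
def over(xy,yaw,z): robot.goto([*xy,z-TIP],down(yaw))
def lower(xy,z0,z1,dz=.004,fmax=12):
    """guarded straight descent of the tips from z0 to z1; stops on contact, returns tip z"""
    f0=robot.read_force()[2]
    for z in [*np.arange(z0-dz,z1+1e-4,-dz),z1]:
        line(xy,z,.05)
        if robot.read_force()[2]-f0>fmax: print("contact at tip z",round(z,4),robot.read_force().round(1)); return z
    return z1
def pick(xy,yaw,z,h=.1,up=.08,slow=.008):
    over(xy,yaw,h); line(xy,z+slow,.15); lower(xy,z+slow,z)
    robot.move_gripper(0.0); w=robot.read_grip_width()*88
    line(xy,z+up,.15); print("grip mm %.1f lifted %.1f t %.1f"%(w,robot.read_grip_width()*88,robot.read_t()),"F",robot.read_force().round(1))
def place(xy,yaw,z,h=.1,up=.2,width=1.0,slow=.02):
    over(xy,yaw,h); line(xy,z+slow,.12); e=lower(xy,z+slow,z)
    print("grip mm %.1f end tip z %.4f"%(robot.read_grip_width()*88,e),"F",robot.read_force().round(1))
    robot.move_gripper(width); line(xy,up,.25); print("t %.1f"%robot.read_t())
'''
open("h.py","w").write(s)
E
python3 - <<'E'
from h import *
print(robot.read_force().round(1))
pick([.648,.1393],-95.1,.005)
if robot.read_grip_width()*88>45:
    place([.4228,.0191],-109.7,.0135,up=.2)
    p,X=cloud("wrist",save="pics/w_shell2.png")
    show("shell",rect(X,seg(p,X,"blue",zmin=.02,zmax=.05,near=(.4228,.0191))))
    robot.goto([.62,-.155,.15],down(-66))
    q,X=cloud("wrist",save="pics/w_board.png"); print(robot.read_t())
    cv2.imwrite("pics/v2.png",cv2.resize(np.hstack([p,q])[:400,:,::-1],(800,250)))
E
```

```text
[0.8 0.3 0.2]
grip mm 51.7 lifted 51.9 t 19.1 F [-0.3 -1.3 -1.3]
grip mm 52.2 end tip z 0.0135 F [-0.   0.6 -0.4]
t 23.8
shell [0.4228 0.0192] yaw -19.66 [122.8  51.1] z [0.0221 0.0287 0.0302]
25.0
```

View pics/v2.png

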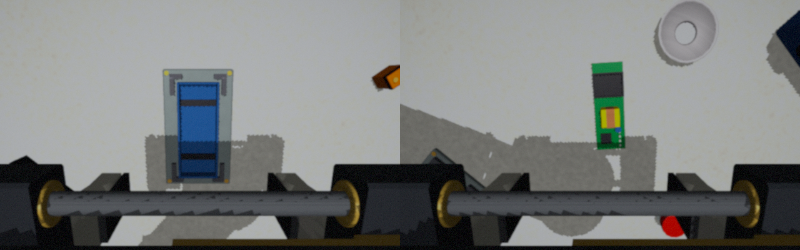

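The shell sits centred between the corner stops, with its rim at 28.7 mm. The board is at v2 (608,105), with the bay at the far end and the transformer at (610,118). I'll measure it from the saved depth.

Run:
```python
from h import *
z=np.load("w_board.npz"); p,X=z["p"],z["X"]
c0=(.655,-.154)
m=seg(p,X,zmin=.003,zmax=.05,near=c0); r=rect(X,m); show("board",r)
t=rect(X,seg(p,X,zmin=.029,zmax=.05,near=c0)); show("transf",t)
a=np.radians(r[1]); Rb=np.array([[np.cos(a),np.sin(a)],[-np.sin(a),np.cos(a)]])
print("transf in board",(Rb@(t[0]-r[0])*1000).round(1))
B=(X[...,:2]-r[0])@Rb.T*1000
for bx in range(-54,56,6):
    print(bx,[ (lambda k: round(float(np.nanmedian(X[...,2][k]))*1000) if k.any() else None)((abs(B[...,0]-bx)<3)&(abs(B[...,1]-by)<2)) for by in range(-20,21,4)])
```

```text
board [ 0.6534 -0.154 ] yaw 27.28 [110.1  38. ] z [0.0041 0.0056 0.0334]
transf [ 0.6446 -0.1584] yaw 24.57 [22.5 21.5] z [0.0319 0.0331 0.0343]
transf in board [-9.9  0.2]
-54 [2, 5, 5, 5, 5, 5, 5, 5, 5, 5, 1]
-48 [1, 5, 5, 5, 5, 6, 5, 6, 6, 5, 2]
-42 [2, 5, 5, 5, 5, 7, 7, 7, 7, 5, 1]
-36 [2, 5, 5, 5, 5, 7, 7, 7, 7, 5, 1]
-30 [2, 5, 11, 11, 5, 5, 6, 5, 5, 5, 1]
-24 [1, 5, 6, 11, 33, 5, 6, 4, 5, 5, 2]
-18 [2, 5, 6, 33, 33, 33, 33, 33, 6, 5, 1]
-12 [294, 294, 294, 294, 294, 34, 33, 33, 5, 5, 2]
-6 [289, 290, 290, 290, 290, 293, 293, 293, 293, 293, 293]
0 [267, 267, 267, 268, 268, 268, 268, 268, 268, 268, 268]
6 [1, 5, 5, 5, 5, 5, 5, 5, 5, 5, 1]
12 [1, 6, 5, 6, 6, 5, 5, 6, 6, 6, 2]
18 [2, 6, 6, 5, 5, 5, 5, 6, 6, 6, 1]
24 [2, 6, 6, 6, 6, 5, 6, 5, 6, 6, 2]
30 [2, 6, 6, 5, 6, 5, 6, 6, 5, 6, 2]
36 [1, 6, 5, 5, 5, 5, 5, 5, 5, 6, 2]
42 [2, 6, 6, 6, 6, 6, 6, 6, 6, 7, 1]
48 [1, 5, 5, 5, 5, 5, 5, 5, 5, 5, 2]
54 [1, 4, 4, 4, 5, 5, 5, 4, 4, 5, 1]
```

Run:
```python
from h import *
pick([.6445,-.1586],-62.7,.018)
if robot.read_grip_width()*88>15:
    place([.4134,.0225],-109.7,.034,h=.12,up=.2)
    p,X=cloud("wrist",save="pics/w_n2.png")
    show("transf",rect(X,seg(p,X,zmin=.043,zmax=.06,near=(.42,.02))))
    robot.goto([.395,-.245,.15],down(-70))
    q,X=cloud("wrist",save="pics/w_bat.png"); print(robot.read_t())
    show("bat",rect(X,seg(p:=q,X,zmin=.027,zmax=.05,near=(.41,-.235),r=.06)))
    p=np.load("w_n2.npz")["p"]
    cv2.imwrite("pics/v3.png",cv2.resize(np.hstack([p,q])[:400,:,::-1],(800,250)))
```

```text
grip mm 21.4 lifted 21.7 t 28.3 F [-1.3 -0.9 -1.4]
grip mm 22.0 end tip z 0.0340 F [ 0.8  0.5 -0.2]
t 33.5
transf [0.4131 0.0226] yaw -19.27 [22.9 21.2] z [0.0467 0.0482 0.0493]
34.7917
bat [ 0.4059 -0.2308] yaw -73.63 [26.4 18.6] z [0.0296 0.0311 0.0324]
```

View pics/v3.png

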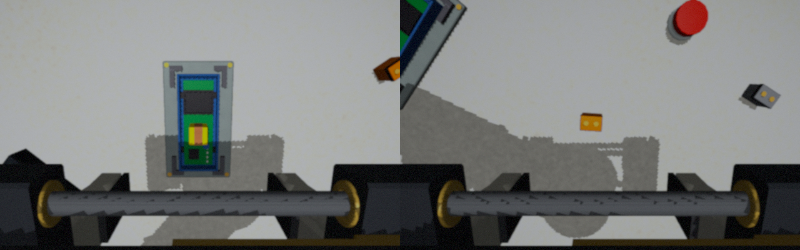

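The board is in the shell, with the transformer top at 48 mm and the fit right. The orange battery is at v3 (591,122) and measures 26.4×18.6 mm, 31 mm high. I'll pick and place the battery, then look at the cover.

Run:
```python
from h import *
z=np.load("w_n2.npz"); p,X=z["p"],z["X"]
b=rect(X,seg(p,X,"green",zmin=.0165,zmax=.024,near=(.4228,.0191))); show("board",b)
t=np.array([.4131,.0226]); a=np.radians(-19.5); bay=t+.038*np.array([np.cos(a),np.sin(a)]); print("bay",bay)
pick([.4059,-.2308],-73.6,.0145)
if robot.read_grip_width()*88>20:
    place(bay,-109.6,.0345,h=.12,up=.2)
    p,X=cloud("wrist",save="pics/w_n3.png")
    show("bat",rect(X,seg(p,X,zmin=.0435,zmax=.06,near=bay,r=.022)))
    robot.goto([.363,.233,.2],down(-63))
    q,X=cloud("wrist",save="pics/w_cov.png"); print(robot.read_t())
    show("cover",rect(X,seg(q,X,zmin=.028,zmax=.06,near=(.395,.247))))
    show("dial",rect(X,seg(q,X,zmin=.046,zmax=.06,near=(.395,.247))))
    cv2.imwrite("pics/v4.png",cv2.resize(np.hstack([p,q])[:400,:,::-1],(800,250)))
```

```text
board [0.4026 0.0264] yaw -19.55 [67.  38.3] z [0.019  0.0202 0.0216]
bay [0.44892038 0.00991534]
grip mm 26.3 lifted 25.3 t 38.1 F [ 0.2  0.4 -1.7]
grip mm 25.8 end tip z 0.0345 F [ 0.5 -0.9 -0.4]
t 43.0
bat [0.4489 0.0096] yaw 70.5 [26.2 18.1] z [0.0484 0.0502 0.0514]
44.1083
cover [0.3925 0.2544] yaw 28.32 [138.1  66.1] z [0.0351 0.0366 0.0522]
dial [0.3928 0.2545] yaw 27.26 [32.6 32.3] z [0.0509 0.0521 0.0534]
```

View pics/v4.png

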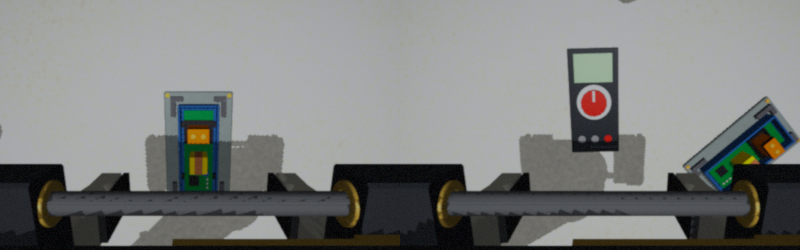

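The battery is upright in the bay, with its top at 50 mm. The cover measures 138.1×66.1, with the dial concentric at v4 (594,102) and the screen end away from the camera. I'll pick it by its long sides and lower it on.

Run:
```python
from h import *
pick([.3926,.2544],-61.7,.010,h=.12,up=.12)
if robot.read_grip_width()*88>55:
    place([.4228,.0192],-109.66,.0305,h=.14,up=.21,slow=.032)
    robot.goto([.40,.03,.2],down(-109.66))
    q,X=cloud("wrist",save="pics/w_fin.png"); print(robot.read_t())
    m=seg(q,X,zmin=.048,zmax=.09,near=(.4228,.0192)); show("cover",rect(X,m))
    m&=(X[...,2]<.062); P=X[m]; A=np.c_[P[:,:2]-P[:,:2].mean(0),np.ones(len(P))]
    print("tilt deg",np.degrees(np.linalg.lstsq(A,P[:,2],rcond=None)[0][:2]).round(2), "face z",np.median(P[:,2]).round(4))
    show("dial",rect(X,seg(q,X,zmin=.066,zmax=.09,near=(.4228,.0192))))
    s,_=robot.grab_frame("scene"); cv2.imwrite("pics/v5.png",cv2.resize(np.hstack([q[:400],s[40:440]])[:,:,::-1],(800,250)))
```

```text
grip mm 66.3 lifted 66.1 t 47.4 F [-0.9 -0.1 -1.6]
grip mm 66.3 end tip z 0.0305 F [ 0.3  0.7 -1.4]
t 52.7
53.0
cover [0.4221 0.0192] yaw -19.64 [137.6  66.1] z [0.0551 0.0565 0.0722]
tilt deg [ 0.15 -0.04] face z 0.0564
dial [0.4223 0.019 ] yaw -20.01 [32.9 32.2] z [0.0709 0.0721 0.0734]
```

View pics/v5.png

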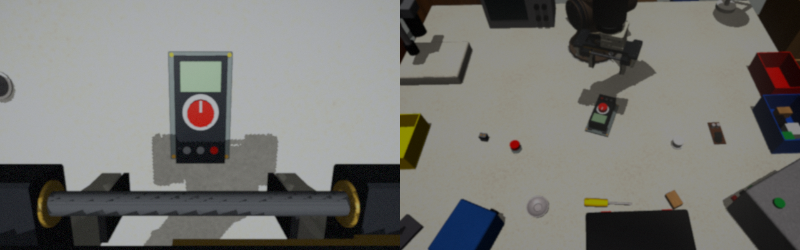

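The cover sits level: its face reads 56.4 mm against 55 nominal plus the usual 1.2 mm bias, and the tilt is 0.15° or less. It is centred, the gripper is open and clear, and the brown board and grey battery are where they were.

```bash
python3 -c "
from rig import robot
print(robot.read_grip_width(),robot.read_position(),robot.read_t()); print(robot.job_done())"
```

```text
1.0005754200354222 [0.39931587 0.02978135 0.19847319] 53.05
the job is handed in; nothing more can be done
None
```

The multimeter is together in the nest in the order asked: shell, board, orange battery, then cover. I handed the job in at 53 s with the gripper open and clear.

**Last checks:**
- **Cover:** it is centred to about 0.7 mm and tilted by 0.15° or less. Its face read 56.4 mm, where 55 mm is expected; the wrist camera reads about 1.2 mm high throughout.
- **Shell, board and battery:** the shell was centred between the stops. The transformer and battery tops were at the right heights before the cover went on.
- **Other parts:** in the last scene picture the brown board and grey battery lie where they were.

**What went wrong on the way:** the first grasp of the shell closed on nothing. The real finger tips lie about 36.5 mm behind the reported TCP, which disagrees with the tool description. I measured this in the wrist depth and corrected every later move for it. The shell was not disturbed, and the guarded descents stopped on no contact.

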